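Sweep the gauge blocks into the tray

ROBOT

A 6-joint arm with a two-finger parallel gripper is mounted at the origin on a cart in front of the work surface, level with it; the furniture and walls round the work are solid. World frame = base frame: x ahead of the robot, y to its left, z up, the work surface at z = 0. Lengths are in m, angles in rad, forces in N, time in s.
With the tool pointing down it reaches from about 0.25 to 0.8 m from the base axis. Payload 3.9 kg.
Tool frame: the origin (TCP) lies midway between the tips of the shut fingers; the grasp point (between the pads) lies 19 mm behind it; y points along the fingers, x is the direction in which the jaws open and shut, and the axes are right-handed (so a half turn about y gives the same grasp; the last joint's range is limited). The gripper opens to 85 mm and grips with 20 to 120 N. Pads are 22 mm wide; open, the fingers measure 114 mm over their backs; the gripper's body (76 mm by 85 mm) begins 54 mm behind the grasp point. The pads swing forward as they close: fully open they stand 13 mm farther back than shut.
Start: joints at [1.3, 0.26, -0.138, 1.173, 0, 1.571], TCP at [0.14, 0.506, 0.231] pointing down, gripper open.
Joint ranges: [-2.78, 2.78], [-0.83, 1.72], [-1.28, 1.37], [-1.9, 2.12], [-1.57, 1.48], [-3.14, 3.14]. Speed limits (rad/s): [2.57, 2.57, 3.14, 3.14, 3.14, 3.14].

INTERFACE

Orientations are given as [roll, pitch, yaw] about the fixed x, y, z axes, in that order (R = Rz(yaw) Ry(pitch) Rx(roll)).
In Python, from station import monitor, capture, arm, spotter gives the robot as it stands.
- The arm moves only by the tool arm_command, never from a script. Its argument "targets" is a list of rows, each an object with "offset": the shift along the world's x, y, z in cm, a list of three; "spin": the turn about the world's z in rad. A call has 1 to 10 rows; each row is the pose to reach, as a shift and turn from the pose commanded when the call began; what a row does not reach only later rows make up. A row lasts 1/12 s, in which the tool goes at most 41.7 mm and 7.16 degrees, less where a joint would pass 70% of its speed; a pose out of reach is approached as far as the arm can. A call with a gripper value outside its range is refused whole. "claw" is the opening, from 0 (shut) to 1 (fully open), set as the call begins (left out, the last holds). The fingers move at their own pace and stop on an object; "grip_force" is the grip in N (left out, the last holds). Time passes only in rows, so rows that repeat a pose let the fingers close. It gives the time, the measured TCP pose, the force and the opening at its end, in the units of the state.
- monitor.observe(): the state, without advancing time (a new reading comes with each control period).
- capture(name): name is "scene" or "top" or "wrist"; returns a dict with "color" (400x640x3 uint8, red, green, blue), "range_z" (400x640 float32, m along the optical axis (not along the pixel's ray), 0 where there is no reading), "K" (3x3 intrinsics, pixels), "pose" (4x4, takes a point from camera to world coordinates). Camera axes: x right, y down, z forward; pixel columns grow to the right and rows downward; lengths in m; the calibration is good to about 2 mm. The wrist camera is an equidistant fisheye: a pixel r from the principal point sees the ray r / f radians off the axis. A picture is of the moment at which its call begins.
- arm.hand_in(): hands the job in, once; it reports no verdict.
Trained networks look in the newest picture that a camera, given by its name, has taken for a name from the list of things; names that differ only in an ending like _2 or _b are one class to them, and where a whole thing is asked for, a point or a joint stands for the part that bears it (a point fixed in the world has none). Each returns a list of dicts, best first, with "p" (0 to 1); they miss things now and then, are a little off and sometimes report something else, mostly with a low value. They report only what shows in the picture. A call takes as long as a camera call. They do not tell look-alikes from the thing itself.
- spotter.silhouettes(label, camera): "mask" (400x640 bool, what is visible of it).
- spotter.tip_of(label, camera): "location" ([x, y, z] in m, in world coordinates, good to about 4 mm: a listed point, or the origin of a listed thing).
The state is a dict: "t": time; "q": joint angles; "joint_vel": joint speeds; "joint_efforts": joint torques, N m; "tcp_pos": TCP position; "tool_rot": TCP orientation; "force": force on the tool from outside, world axes, zero at the start; "ft_torque": the same for the moment, N m; "grip_width": opening from 0.0 (shut) to 1.0 (fully open).
Only numpy, scipy, OpenCV 4.12 (cv2) and the standard library are available. Lean on these libraries where they do the work, as an engineer would, in place of code of your own. Each camera call takes 0.05 s, during which the arm holds its last target.

TASK

Sweep the three loose steel gauge blocks that lie on the desk into the low metal tray through its open side, pushing them along the desk top with your fingertips until every block lies on the tray's floor, well inside, a good finger's width past the open edge. Do not pick any block up off the desk, and do not push or knock over the eyepiece and the lens that stand among them.

Things in the scene. Friction and masses are not known exactly. Their poses are not given: they have to be found in the camera images.
- tray_mouth (a point): Low bare aluminium tray fixed to the desk, 110 mm deep and 150 mm wide inside; walls 3 mm thick and 24 mm high on three sides, the fourth side is open and faces the robot's left. Its floor is level with the desk: no step. This point is the middle of the open edge, at desk height; x points straight into the tray (back wall at x = 110 mm), y along the open edge (side walls at y = -75 and +75 mm), z up.
- slim_block_a_center (a point): Slim ground steel gauge block, plain grey bar 34 mm long, 11 mm wide, 9 mm high, 60 g, loose and lying flat on the desk. This point is its centre; x runs across its width, y along its length, z up.
- slim_block_b_center (a point): A second slim ground steel gauge block, plain grey bar 34 mm long, 11 mm wide, 9 mm high, 60 g, loose and lying flat on the desk. This point is its centre; x runs across its width, y along its length, z up.
- thick_block_center (a point): Thicker ground steel gauge block, 34 mm long, 16 mm wide, 15 mm high, 80 g, loose and lying flat on the desk. This point is its centre; x runs across its width, y along its length, z up.
- slim_block_a: The first slim block; origin at the centre of its underside.
- slim_block_b: The second slim block; origin at the centre of its underside.
- thick_block: The thicker block; origin at the centre of its underside.
- eyepiece: Bystander: black knurled microscope eyepiece standing upright, loose, 34 mm in diameter, 40 mm high; origin at the centre of its underside, z up. Leave it standing where it is.
- spare_lens: Bystander: black auxiliary lens standing on its cap, loose, 49 mm in diameter, 35 mm high; origin at the centre of its underside, z up. Leave it standing where it is.
Not all that is in view belongs to the job. What is shaped like the slim_block_a but green is not meant.

How it is judged:
By the outcome, as a careful person would: the job done as asked, in the order asked, and still so for the second after the job is handed in, with the robot touching nothing.
It also fails if it takes over 72 s, if anything falls off the work surface, if the arm or the gripper's body presses on something with over 40 N, if the wrist force passes 120 N, or if a joint passes its speed limit or range.

## Working session

There is one attempt and no reset: what is moved stays moved. The work goes in short steps, Python scripts to look and compute and a tool call to move; the robot and the scene stay as the last step left them, time stands still between calls to the robot, and variables do not carry over. Pictures are saved under pics/ and viewed, and the job is handed in when it is done.

Besides the shell and the picture viewer there is one more tool, called after "Request:" as name([rows], argument=value, ...), one row to a line, values as JSON. arm_command: Moves the arm, as the interface text tells. Its arguments: {"type":"object","properties":{"targets":{"type":"array","items":{"type":"object","properties":{"offset":{"type":"array","items":{"type":"number"}},"spin":{"type":"number"}}}},"claw":{"type":"number"},"grip_force":{"type":"number"}},"required":["targets"]}

```bash
mkdir -p pics; ls
cat > h.py <<'E'
import numpy as np, cv2
from station import monitor, capture, arm, spotter
def save(n,c): cv2.imwrite('pics/'+n,cv2.cvtColor(c,cv2.COLOR_RGB2BGR))
def world(c,u,v,d):
    K=c['K'];p=np.stack([(u-K[0,2])/K[0,0]*d,(v-K[1,2])/K[1,1]*d,d],-1)
    return p@c['pose'][:3,:3].T+c['pose'][:3,3]
E
python3 - <<'E'
from h import *
s=monitor.observe();print(s['t'],s['tcp_pos'],s['tool_rot'],s['grip_width'])
for n in('scene','top'):
    c=capture(n);save(n+'0.png',c['color']);print(n,c['pose'].round(3).tolist(),c['K'].round(1).tolist())
    for l in('tray_mouth','slim_block_a_center','thick_block_center','eyepiece','spare_lens'):
        for r in spotter.tip_of(l,n): print(l,round(r['p'],2),np.round(r['location'],3))
E
```

```text
pics
0.0 [0.14025089 0.50522123 0.23047193] [-1.57077971  0.00194406  1.30002682] 0.9976364270817487
scene [[-0.891, -0.325, 0.315, 0.22], [-0.453, 0.633, -0.628, 0.74], [0.005, -0.702, -0.712, 0.718], [0.0, 0.0, 0.0, 1.0]] [[481.3, 0.0, 314.6], [0.0, 481.3, 198.7], [0.0, 0.0, 1.0]]
tray_mouth 0.74 [ 0.514 -0.055  0.002]
tray_mouth 0.5 [0.422 0.088 0.002]
slim_block_a_center 0.61 [0.509 0.29  0.001]
slim_block_a_center 0.6 [0.577 0.227 0.004]
slim_block_a_center 0.6 [0.494 0.397 0.006]
thick_block_center 0.5 [0.506 0.159 0.006]
eyepiece 0.87 [ 0.603  0.328 -0.001]
eyepiece 0.63 [0.508 0.286 0.   ]
spare_lens 0.76 [ 0.408  0.329 -0.003]
spare_lens 0.23 [0.423 0.089 0.004]
top [[0.011, -0.996, 0.091, 0.409], [-1.0, -0.011, 0.002, 0.15], [-0.001, -0.092, -0.996, 1.009], [0.0, 0.0, 0.0, 1.0]] [[422.3, 0.0, 321.2], [0.0, 422.3, 199.4], [0.0, 0.0, 1.0]]
tray_mouth 0.68 [ 0.518 -0.053  0.002]
slim_block_a_center 0.5 [0.494 0.399 0.002]
slim_block_a_center 0.43 [0.58  0.223 0.002]
slim_block_a_center 0.41 [0.505 0.286 0.006]
thick_block_center 0.61 [0.508 0.162 0.009]
eyepiece 0.53 [0.605 0.328 0.001]
spare_lens 0.71 [ 0.411  0.329 -0.004]
```

View pics/top0.png

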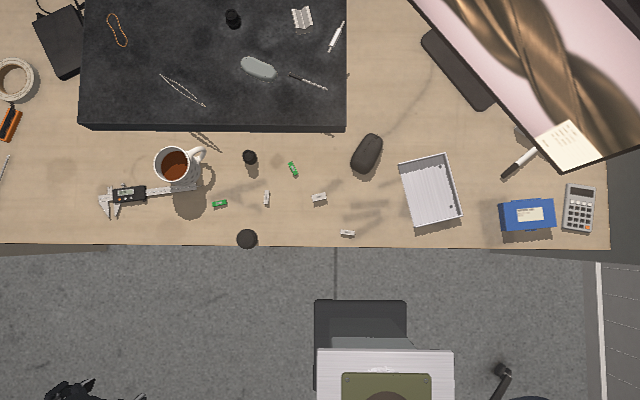

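View pics/scene0.png

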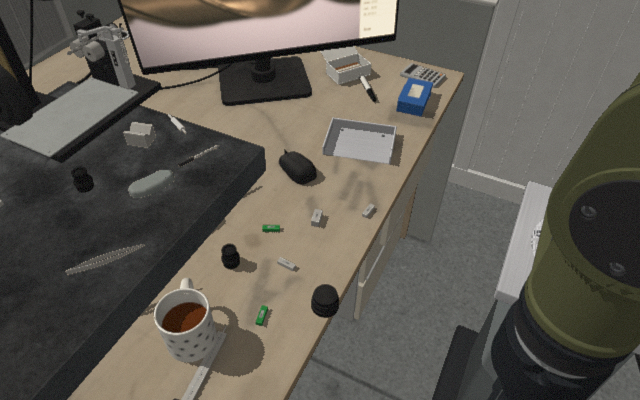

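```bash
cat >> h.py <<'E'
def rect(c,z,x0,x1,y0,y1,s=2000):
    # output: col = (y1-y)*s , row=(x1-x)*s  -> left = +y, up = +x
    W=int((y1-y0)*s);H=int((x1-x0)*s)
    J,I=np.meshgrid(np.arange(W),np.arange(H))
    P=np.stack([x1-I/s,y1-J/s,np.full(I.shape,z)],-1)
    T=np.linalg.inv(c['pose']);q=P@T[:3,:3].T+T[:3,3]
    u=q[...,0]/q[...,2]*c['K'][0,0]+c['K'][0,2];v=q[...,1]/q[...,2]*c['K'][1,1]+c['K'][1,2]
    return cv2.remap(c['color'],u.astype(np.float32),v.astype(np.float32),cv2.INTER_CUBIC)
def blocks(n):
    c=capture(n);out=[]
    for l in('slim_block_a','thick_block','eyepiece','spare_lens'):
        for r in spotter.silhouettes(l,n):
            m=r['mask'];v,u=np.nonzero(m)
            if len(u)<10: continue
            d=c['range_z'][v,u];w=world(c,u,v,d);w=w[d>0]
            zt=np.percentile(w[:,2],80);t=w[w[:,2]>zt-.005]
            col=c['color'][v,u].mean(0)
            R=cv2.minAreaRect((t[:,:2]*1000).astype(np.float32))
            print(n,l,round(r['p'],2),len(u),'ztop %.1f'%(zt*1000),'c',np.round(R[0],1),'size',np.round(R[1],1),'ang %.0f'%R[2],'mean',np.round(t.mean(0)*1000,1),col.round())
    return c
E
python3 - <<'E'
from h import *
for n in('scene','top'):
    c=blocks(n)
    save(n+'_r.png',cv2.resize(rect(c,0.0,.37,.65,-.20,.36,1400),None,fx=1,fy=1))
E
```

```text
scene slim_block_a 0.6 95 ztop 9.5 c [576.  223.6] size [29.7 12.7] ang 26 mean [576.2 225.1   8.3] [ 53. 105.  61.]
scene slim_block_a 0.47 160 ztop 9.9 c [491.2 397.2] size [11.3 35.3] ang 14 mean [490.6 398.4   8.8] [ 63. 112.  68.]
scene thick_block 0.67 397 ztop 39.3 c [600.8 326.4] size [26.4 26. ] ang 48 mean [600.4 326.6  39.4] [31. 29. 27.]
scene thick_block 0.42 148 ztop 15.7 c [507.1 160.1] size [15.6 37.8] ang 11 mean [506.8 161.7  14.9] [136. 132. 123.]
scene eyepiece 0.9 413 ztop 39.2 c [600.8 326.4] size [26.4 26. ] ang 48 mean [600.4 326.6  39.4] [35. 33. 30.]
top slim_block_a 0.61 65 ztop 9.8 c [490.1 395.6] size [10.  34.6] ang 11 mean [490.3 395.7   8.2] [ 83. 145.  89.]
top slim_block_a 0.58 50 ztop 9.4 c [575.3 220.5] size [30.8  8.6] ang 27 mean [575.3 220.9   8.5] [101. 154. 102.]
top slim_block_a 0.45 70 ztop 9.7 c [424.3  90.3] size [33.7 10.8] ang 84 mean [424.4  90.1   8.4] [197. 188. 179.]
top slim_block_a 0.44 70 ztop 9.7 c [506.2 283.4] size [10.8 31.4] ang 86 mean [505.4 283.2   8.5] [183. 174. 165.]
top thick_block 0.51 106 ztop 15.6 c [507.3 157.8] size [15.8 33.3] ang 15 mean [507.4 157.3  14.1] [191. 181. 172.]
top eyepiece 0.49 169 ztop 39.3 c [599.9 324. ] size [24.3 24.4] ang 87 mean [599.8 324.1  38.6] [54. 49. 45.]
top spare_lens 0.8 359 ztop 34.9 c [406.2 326.3] size [39.1 37.6] ang 1 mean [405.9 326.5  34. ] [69. 64. 59.]
```

View pics/scene_r.png

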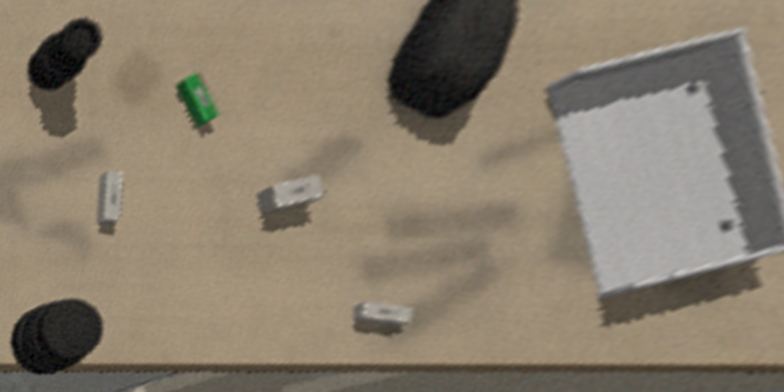

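View pics/top_r.png

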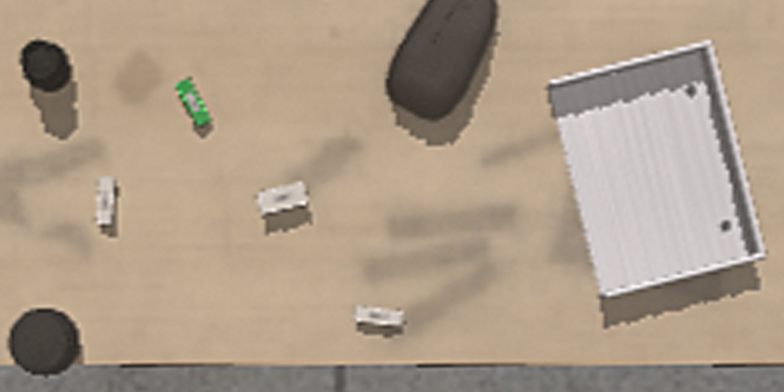

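Request:
arm_command([
  {"offset":[4,-3.4,0],"spin":-0.12},
  {"offset":[7,-6,0],"spin":-0.24},
  {"offset":[10,-8.5,0],"spin":-0.36},
  {"offset":[13,-11,0],"spin":-0.48},
  {"offset":[16,-13.6,0],"spin":-0.6},
  {"offset":[19,-16,0],"spin":-0.72},
  {"offset":[22,-18.5,0],"spin":-0.84},
  {"offset":[25,-21,0],"spin":-0.96},
  {"offset":[28,-23.5,0],"spin":-1.07},
  {"offset":[31,-26,0],"spin":-1.07},
], claw=0)

```text
t: 1.93
tcp_pos: [0.4517, 0.2443, 0.2315]
tool_rot: [-1.571, -0.0, 0.226]
force: [-0.2, 0.3, -0.1]
grip_width: -0.001
```

Request:
arm_command([
  {"offset":[3,-2.5,-1],"spin":0},
  {"offset":[4.7,-4.3,-3],"spin":0},
  {"offset":[4.7,-4.3,-6],"spin":0},
  {"offset":[4.7,-4.3,-9],"spin":0},
  {"offset":[4.7,-4.3,-12],"spin":0},
  {"offset":[4.7,-4.3,-15],"spin":0},
  {"offset":[4.7,-4.3,-15],"spin":0},
  {"offset":[4.7,-4.3,-15],"spin":0},
])

```text
t: 2.6
tcp_pos: [0.4959, 0.2022, 0.0802]
tool_rot: [-1.571, 0.004, 0.23]
force: [0.3, -0.2, 0.4]
grip_width: -0.002
```

Run:
```python
from h import *
s=monitor.observe();print(s['t'],s['tcp_pos'],s['tool_rot'],s['grip_width'],s['force'])
c=blocks('top');save('top1.png',rect(c,0.0,.37,.65,-.20,.36,1400))
c=capture('scene');save('scene1.png',c['color'])
```

```text
2.6 [0.49589788 0.20218977 0.08021447] [-1.57146243  0.00421562  0.22993083] -0.0019119788498533359 [ 0.32842864 -0.19999614  0.43942168]
top slim_block_a 0.44 44 ztop 9.3 c [489.3 395.5] size [ 8.6 29.9] ang 9 mean [489.6 395.8   8.1] [ 94. 158. 101.]
top spare_lens 0.5 282 ztop 35.5 c [406.1 327.5] size [39.1 35.6] ang 2 mean [405.8 326.8  34.2] [65. 61. 56.]
```

View pics/scene1.png

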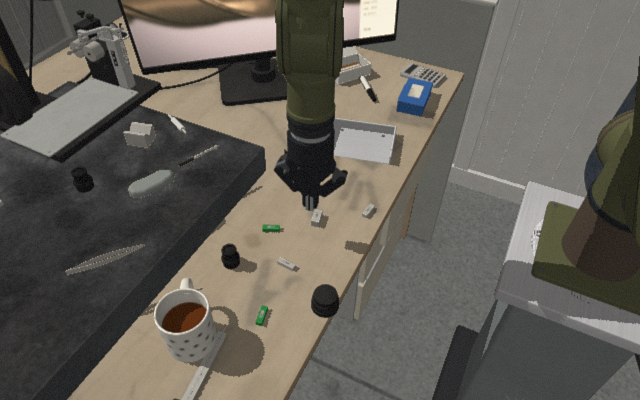

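Request:
arm_command([
  {"offset":[0,0,-3]},
  {"offset":[0,0,-5.5]},
  {"offset":[0,0,-7]},
  {"offset":[0,0,-7.5]},
  {"offset":[0,0,-7.5]},
  {"offset":[0,0,-7.5]},
])

```text
invalid input
```

Run:
```python
from h import *
s=monitor.observe();print(s['t'],s['tcp_pos'],s['tool_rot'],s['force'])
c=capture('scene');save('scene2.png',cv2.resize(c['color'][130:330,180:440],None,fx=3,fy=3))
```

```text
2.9 [0.49888875 0.203545   0.08321649] [-1.57021086 -0.00370273  0.23014118] [-0.34217387 -0.22346744  0.47342874]
```

View pics/scene2.png

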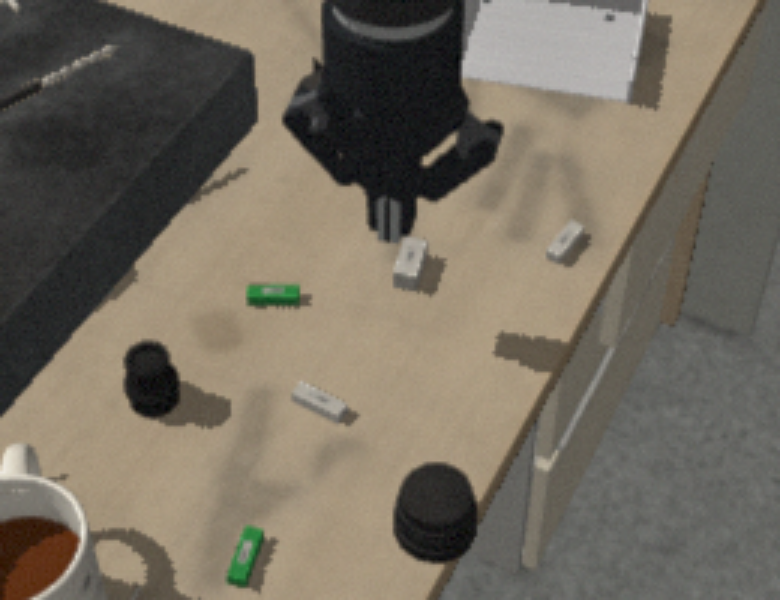

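Request:
arm_command([
  {"offset":[0,0,-3],"spin":0},
  {"offset":[0,0,-5.5],"spin":0},
  {"offset":[0,0,-7],"spin":0},
  {"offset":[0,0,-7.5],"spin":0},
  {"offset":[0,0,-7.5],"spin":0},
  {"offset":[0,0,-7.5],"spin":0},
])

```text
t: 3.45
tcp_pos: [0.4981, 0.2032, 0.0071]
tool_rot: [-1.571, -0.001, 0.23]
force: [-0.2, -0.2, -0.2]
grip_width: 0.001
```

Run:
```python
from h import *
for i in range(3):
    s=monitor.observe();print(s['t'],s['tcp_pos'],s['tool_rot'],s['force'])
    c=capture('scene')
save('scene3.png',cv2.resize(c['color'][130:330,180:440],None,fx=3,fy=3))
```

```text
3.45 [0.49807969 0.20315255 0.00709971] [-1.57061228e+00 -1.10651321e-03  2.30019184e-01] [-0.16635738 -0.17132735 -0.22716224]
3.5 [0.49853047 0.20332973 0.00750642] [-1.57044941 -0.00215896  0.23001926] [ 0.01486113 -0.26543163 -0.10482469]
3.55 [0.49875916 0.20340687 0.00769246] [-1.57034788 -0.00270886  0.22996423] [-0.13162518  0.48482835  0.81198043]
```

View pics/scene3.png

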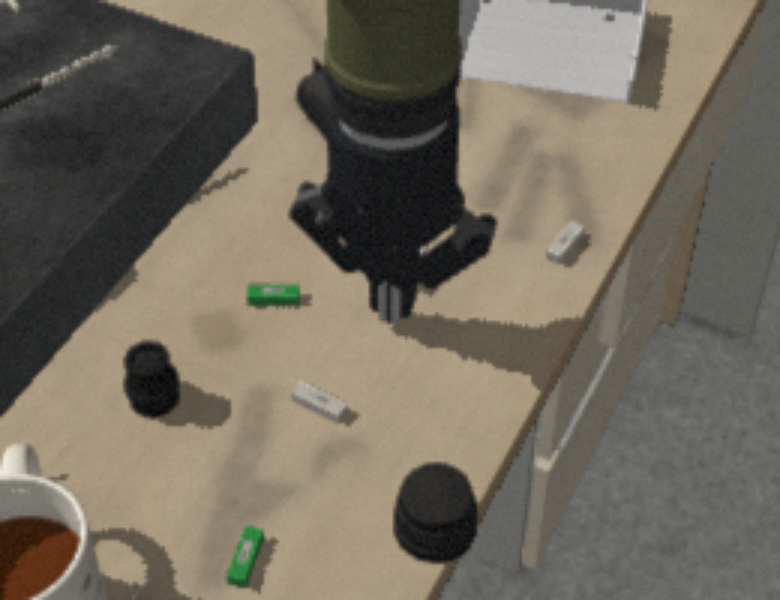

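Request:
arm_command([
  {"offset":[0,0,-0.3],"spin":0},
  {"offset":[0.2,-0.8,-0.3],"spin":0},
  {"offset":[0.35,-1.5,-0.3],"spin":0},
  {"offset":[0.5,-2.1,-0.3],"spin":0},
  {"offset":[0.7,-2.9,-0.3],"spin":0},
  {"offset":[0.85,-3.7,-0.3],"spin":0},
  {"offset":[1.05,-4.5,-0.3],"spin":0},
  {"offset":[1.2,-5.3,-0.3],"spin":0},
  {"offset":[1.4,-6.1,-0.3],"spin":0},
  {"offset":[1.6,-6.9,-0.3],"spin":0},
])

```text
t: 4.43
tcp_pos: [0.5135, 0.133, 0.0033]
tool_rot: [-1.571, 0.0, 0.23]
force: [0.4, 1.4, 2.2]
grip_width: 0.002
```

Run:
```python
from h import *
s=monitor.observe();print(s['t'],s['tcp_pos'],s['tool_rot'],s['force'])
c=capture('top')
save('top4.png',cv2.resize(c['color'][130:260,200:480],None,fx=2.8,fy=2.8))
c=capture('scene')
save('scene4.png',cv2.resize(c['color'][80:280,180:440],None,fx=3,fy=3))
c=capture('wrist')
save('wrist4.png',c['color'])
```

```text
4.4333 [0.51353257 0.13295254 0.00331377] [-1.57067907e+00  1.12772860e-04  2.29833742e-01] [0.40354837 1.35124151 2.22665761]
```

View pics/scene4.png

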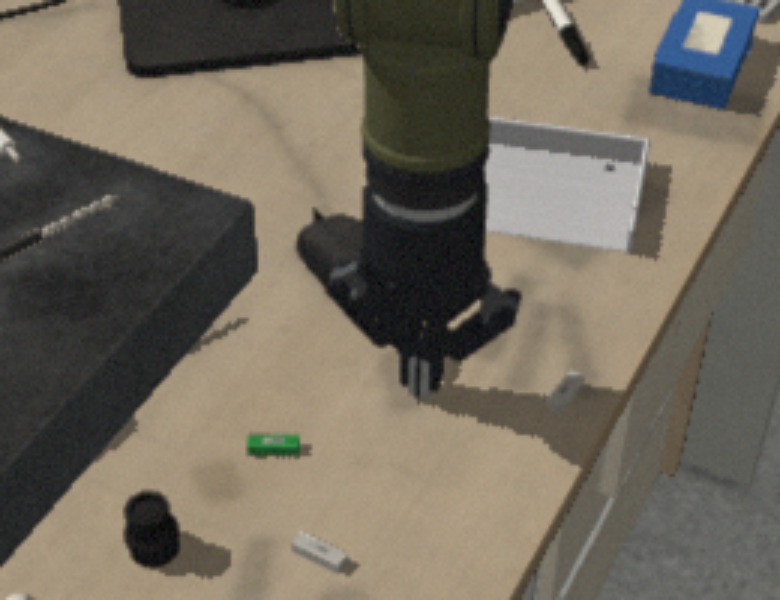

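View pics/wrist4.png

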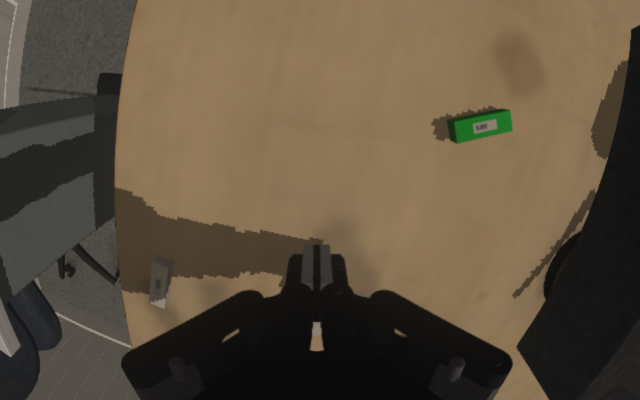

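View pics/top4.png

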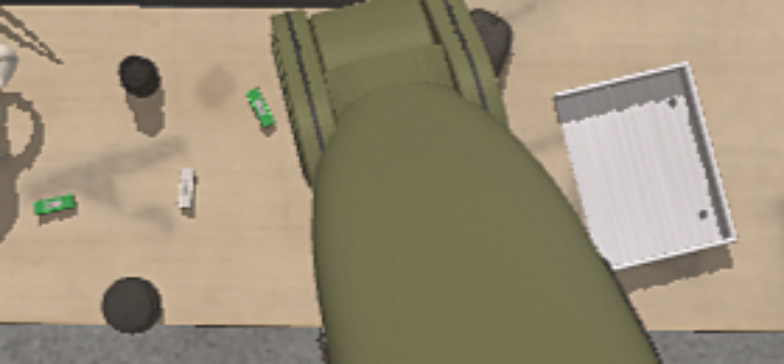

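Run:
```python
from h import *
c=capture('scene')
v,u=np.mgrid[130:200,260:330];d=c['range_z'][v,u];w=world(c,u,v,d).reshape(-1,3)
col=c['color'][v,u].reshape(-1,3)
m=(col.max(1)<75)&(w[:,2]<.06)&(w[:,2]>.004)
w=w[m];print(len(w),w.min(0),w.max(0),np.percentile(w,[2,50,98],axis=0).round(3))
for x in np.arange(.54,.64,.01):
    t=w[abs(w[:,0]-x)<.005]
    if len(t):print(round(x,2),len(t),t[:,2].max().round(3),t[:,1].min().round(3),t[:,1].max().round(3))
```

```text
592 [0.4902226  0.02114728 0.00431444] [0.66134546 0.15421225 0.05998731] [[0.496 0.025 0.008]
 [0.62  0.07  0.033]
 [0.66  0.151 0.059]]
0.54 25 0.06 0.132 0.154
0.55 6 0.06 0.131 0.151
0.6 21 0.038 0.049 0.074
0.61 48 0.039 0.029 0.076
0.62 83 0.036 0.024 0.077
0.63 69 0.033 0.021 0.072
```

Request:
arm_command([
  {"offset":[0.1,-0.6,-0.1],"spin":-0.04},
  {"offset":[0.15,-1.3,-0.1],"spin":-0.08},
  {"offset":[0.2,-2.1,-0.1],"spin":-0.12},
  {"offset":[0.25,-2.9,-0.1],"spin":-0.16},
  {"offset":[0.25,-3.7,-0.1],"spin":-0.18},
  {"offset":[0.25,-4.6,-0.1],"spin":-0.18},
  {"offset":[0.25,-5.5,-0.1],"spin":-0.18},
  {"offset":[0.25,-6.4,-0.1],"spin":-0.18},
  {"offset":[0.25,-7.3,-0.1],"spin":-0.18},
  {"offset":[0.25,-8.2,-0.1],"spin":-0.18},
])

```text
t: 5.47
tcp_pos: [0.5158, 0.0509, 0.0023]
tool_rot: [-1.571, 0.0, 0.05]
force: [-0.1, 0.8, -0.4]
grip_width: 0.003
```

Request:
arm_command([
  {"offset":[0,-0.9,0],"spin":0},
  {"offset":[0,-1.8,0],"spin":0},
  {"offset":[0,-2.7,0],"spin":0.02},
  {"offset":[0.1,-3.6,0],"spin":0.05},
  {"offset":[0.25,-4.5,0],"spin":0.08},
  {"offset":[0.4,-5.4,0],"spin":0.1},
  {"offset":[0.55,-6.2,0],"spin":0.1},
  {"offset":[0.65,-6.9,0],"spin":0.1},
  {"offset":[0.75,-7.4,0],"spin":0.1},
  {"offset":[0.75,-7.5,0],"spin":0.1},
])

```text
t: 6.3
tcp_pos: [0.5237, -0.0241, 0.0023]
tool_rot: [-1.571, -0.0, 0.149]
force: [-0.0, -0.2, 0.2]
grip_width: -0.002
```

Run:
```python
from h import *
s=monitor.observe();print(s['t'],s['tcp_pos'],s['tool_rot'],s['force'])
c=capture('scene')
save('scene5.png',cv2.resize(c['color'][80:280,180:440],None,fx=3,fy=3))
```

```text
6.3 [ 0.52373166 -0.02410448  0.00233867] [-1.57109680e+00 -2.84511007e-04  1.48627150e-01] [-0.04411462 -0.1544827   0.18800335]
```

View pics/scene5.png

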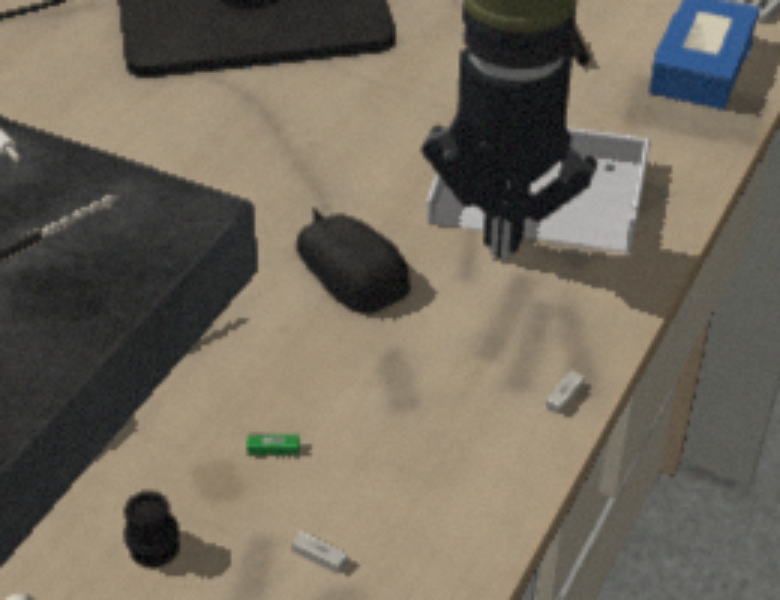

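Request:
arm_command([
  {"offset":[0.15,-0.8,0],"spin":0.02},
  {"offset":[0.35,-1.7,0],"spin":0.04},
  {"offset":[0.5,-2.6,0],"spin":0.06},
  {"offset":[0.7,-3.5,0],"spin":0.07},
  {"offset":[0.9,-4.4,0],"spin":0.07},
  {"offset":[1.05,-5.3,0],"spin":0.07},
  {"offset":[1.2,-6.2,0],"spin":0.07},
  {"offset":[1.35,-7.0,0],"spin":0.07},
  {"offset":[1.5,-7.6,0],"spin":0.07},
  {"offset":[1.55,-7.9,0],"spin":0.07},
])

```text
t: 7.18
tcp_pos: [0.5393, -0.1031, 0.0023]
tool_rot: [-1.571, -0.0, 0.219]
force: [-0.0, 0.9, 0.1]
grip_width: 0.002
```

Request:
arm_command([
  {"offset":[-0.3,1.5,0],"spin":0},
  {"offset":[-0.3,1.5,3],"spin":0},
  {"offset":[-0.3,1.5,7],"spin":0},
  {"offset":[-0.3,5,8],"spin":0},
  {"offset":[-0.3,9,8],"spin":0},
  {"offset":[-0.3,13,8],"spin":0},
  {"offset":[-0.3,17,8],"spin":0},
  {"offset":[-1.5,21,8],"spin":0},
  {"offset":[-2.5,25,8],"spin":0},
  {"offset":[-3.5,29,8],"spin":0},
])

```text
t: 8.02
tcp_pos: [0.5033, 0.1896, 0.0825]
tool_rot: [-1.571, -0.0, 0.22]
force: [0.4, -0.2, -0.7]
grip_width: 0.0
```

Run:
```python
from h import *
s=monitor.observe();print(s['t'],s['tcp_pos'],s['tool_rot'],s['force'])
c=blocks('scene')
save('scene6.png',cv2.resize(c['color'][80:280,180:440],None,fx=3,fy=3))
```

```text
8.0167 [0.50334604 0.18956439 0.08246193] [-1.57092275e+00 -3.80347600e-04  2.19782698e-01] [ 0.41862373 -0.18551303 -0.68776058]
scene slim_block_a 0.66 110 ztop 9.9 c [424.6  92.5] size [35.2 12. ] ang 84 mean [424.3  93.5   8.9] [145. 140. 130.]
scene slim_block_a 0.64 125 ztop 9.4 c [576.4 223.5] size [33.7 13.9] ang 29 mean [575.8 224.5   8.4] [ 60. 111.  65.]
scene slim_block_a 0.59 140 ztop 9.7 c [491.  398.3] size [11.1 32. ] ang 14 mean [490.5 399.1   8.8] [ 64. 119.  71.]
scene slim_block_a 0.54 130 ztop 9.6 c [506.  285.2] size [12.9 33.2] ang 87 mean [505.8 286.3   8.5] [150. 145. 136.]
scene eyepiece 0.74 328 ztop 39.2 c [600.4 326.4] size [23.2 25.5] ang 35 mean [600.2 327.4  39.2] [25. 25. 24.]
```

View pics/scene6.png

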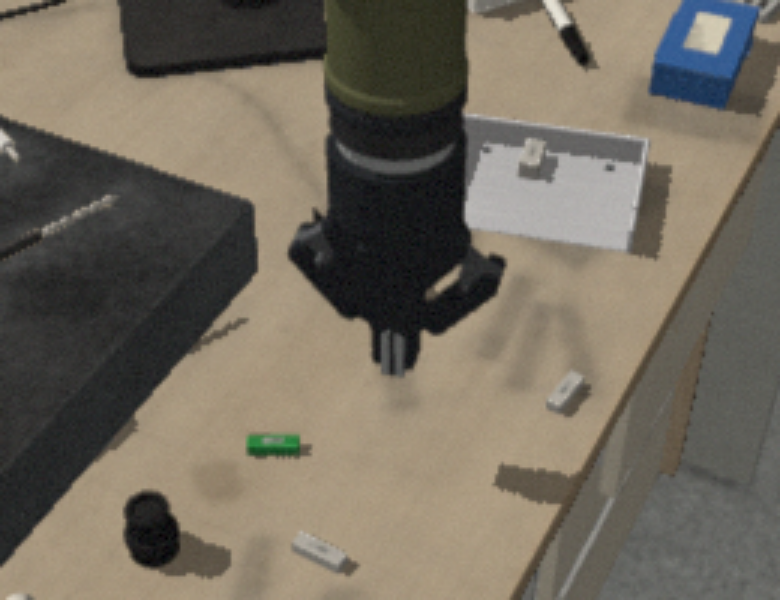

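Request:
arm_command([
  {"offset":[0,4,0],"spin":-0.1},
  {"offset":[0,8,0],"spin":-0.2},
  {"offset":[0,12,0],"spin":-0.24},
  {"offset":[0,13.3,0],"spin":-0.24},
  {"offset":[0,13.3,0],"spin":-0.24},
  {"offset":[0,13.3,-3],"spin":-0.24},
  {"offset":[0,13.3,-6],"spin":-0.24},
  {"offset":[0,13.3,-7.6],"spin":-0.24},
  {"offset":[0,13.3,-7.9],"spin":-0.24},
  {"offset":[0,13.3,-7.9],"spin":-0.24},
])

```text
t: 9.1
tcp_pos: [0.5035, 0.318, 0.0023]
tool_rot: [-1.573, 0.003, -0.023]
force: [-0.6, -0.3, 0.7]
grip_width: -0.001
```

Run:
```python
from h import *
s=monitor.observe();print(s['t'],s['tcp_pos'],s['tool_rot'],s['force'])
c=capture('scene')
save('scene7.png',cv2.resize(c['color'][130:330,180:440],None,fx=3,fy=3))
```

```text
9.1 [0.50346592 0.31797036 0.00225687] [-1.57325548  0.00263258 -0.02250597] [-0.58024953 -0.3336606   0.66810404]
```

View pics/scene7.png

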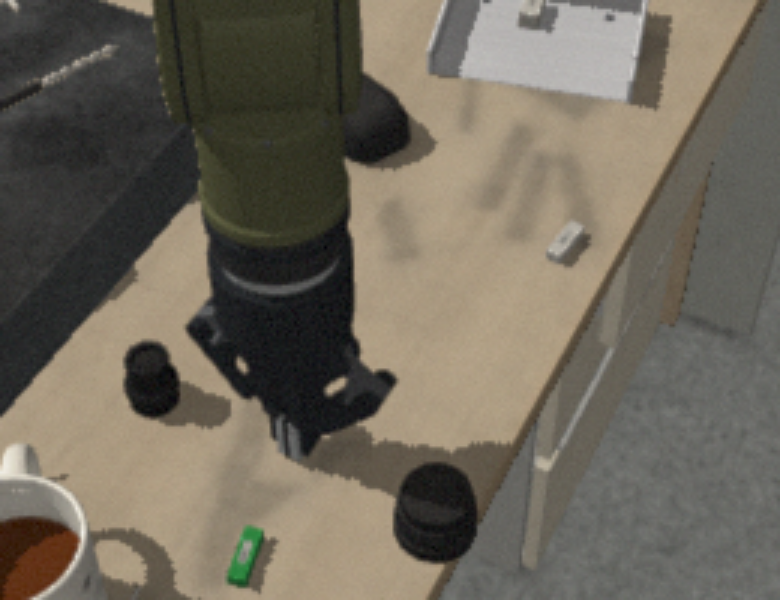

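Request:
arm_command([
  {"offset":[0.2,-0.6,0],"spin":0},
  {"offset":[0.2,-1.2,0],"spin":0},
  {"offset":[0.2,-1.8,0],"spin":0},
  {"offset":[0.2,-2.5,0],"spin":0},
  {"offset":[0.2,-3.3,0],"spin":0},
  {"offset":[0.2,-4.2,0],"spin":0},
  {"offset":[0.2,-5.1,0],"spin":0},
  {"offset":[0.2,-6,0],"spin":0},
  {"offset":[0.2,-6.9,0],"spin":0},
  {"offset":[0.2,-7.8,0],"spin":0},
])

```text
t: 9.98
tcp_pos: [0.5058, 0.2418, 0.0033]
tool_rot: [-1.571, 0.0, -0.02]
force: [0.4, 1.0, 0.9]
grip_width: -0.003
```

Request:
arm_command([
  {"offset":[0,-0.9,0],"spin":0},
  {"offset":[0,-1.8,0],"spin":0},
  {"offset":[0,-2.7,0],"spin":0},
  {"offset":[0,-3.6,0],"spin":0},
  {"offset":[0,-4.5,0],"spin":0},
  {"offset":[0,-5.4,0],"spin":0},
  {"offset":[0,-6.3,0],"spin":0},
  {"offset":[0,-7.2,0],"spin":0},
  {"offset":[0,-8.1,0],"spin":0},
  {"offset":[0,-8.7,0],"spin":0},
])

```text
t: 10.82
tcp_pos: [0.5058, 0.1547, 0.0033]
tool_rot: [-1.571, 0.0, -0.021]
force: [-0.5, 0.5, 0.5]
grip_width: -0.0
```

Run:
```python
from h import *
s=monitor.observe();print(s['t'],s['tcp_pos'],s['tool_rot'],s['force'])
c=capture('scene')
save('scene8.png',cv2.resize(c['color'][130:330,180:440],None,fx=3,fy=3))
```

```text
10.8167 [0.50577599 0.15465554 0.00328652] [-1.57107320e+00  2.44502526e-04 -2.05888633e-02] [-0.53162504  0.52643815  0.5248033 ]
```

View pics/scene8.png

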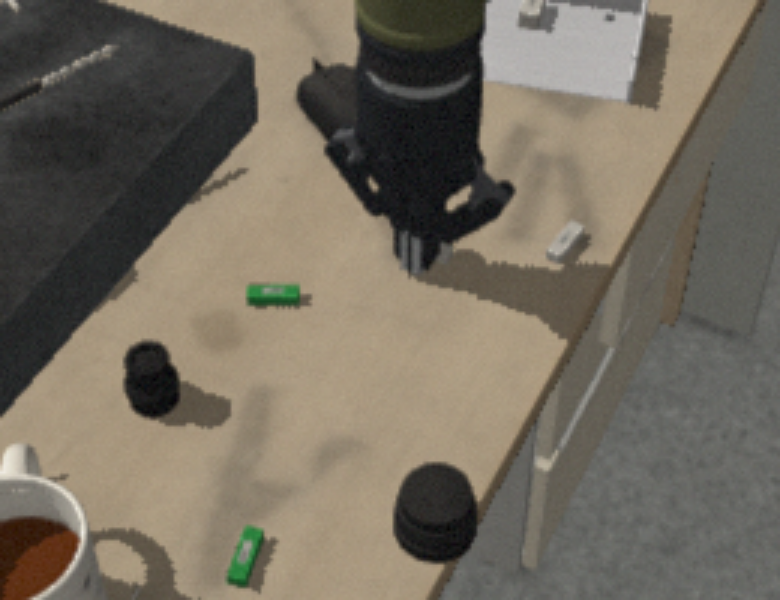

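Request:
arm_command([
  {"offset":[0,-0.7,0],"spin":0},
  {"offset":[0,-1.5,0],"spin":0},
  {"offset":[0,-2.4,0],"spin":0},
  {"offset":[0,-3.3,0],"spin":0},
  {"offset":[0,-4.2,0],"spin":0},
  {"offset":[0,-5.1,0],"spin":0},
  {"offset":[0,-6,0],"spin":0},
  {"offset":[0,-6.9,0],"spin":0},
  {"offset":[0.1,-7.8,0],"spin":0.02},
  {"offset":[0.2,-8.7,0],"spin":0.04},
])

```text
t: 11.7
tcp_pos: [0.5078, 0.0679, 0.0033]
tool_rot: [-1.571, 0.0, 0.021]
force: [0.3, 0.9, -0.4]
grip_width: -0.001
```

Request:
arm_command([
  {"offset":[0.1,-0.9,0],"spin":0.03},
  {"offset":[0.2,-1.8,0],"spin":0.06},
  {"offset":[0.3,-2.7,0],"spin":0.09},
  {"offset":[0.4,-3.6,0],"spin":0.12},
  {"offset":[0.5,-4.5,0],"spin":0.15},
  {"offset":[0.6,-5.4,0],"spin":0.18},
  {"offset":[0.7,-6.3,0],"spin":0.2},
  {"offset":[0.8,-7.2,0],"spin":0.2},
  {"offset":[0.9,-8.1,0],"spin":0.2},
  {"offset":[1,-8.9,0],"spin":0.2},
])

```text
t: 12.53
tcp_pos: [0.5179, -0.0212, 0.0033]
tool_rot: [-1.571, 0.0, 0.219]
force: [-0.2, 0.9, -0.2]
grip_width: 0.0
```

Run:
```python
from h import *
s=monitor.observe();print(s['t'],s['tcp_pos'],s['tool_rot'],s['force'])
c=capture('scene')
save('scene9.png',cv2.resize(c['color'][80:280,180:440],None,fx=3,fy=3))
```

```text
12.5333 [ 0.51789322 -0.02118586  0.00328983] [-1.57089129e+00  1.26031936e-04  2.19252638e-01] [-0.22773369  0.8534771  -0.17036275]
```

View pics/scene9.png

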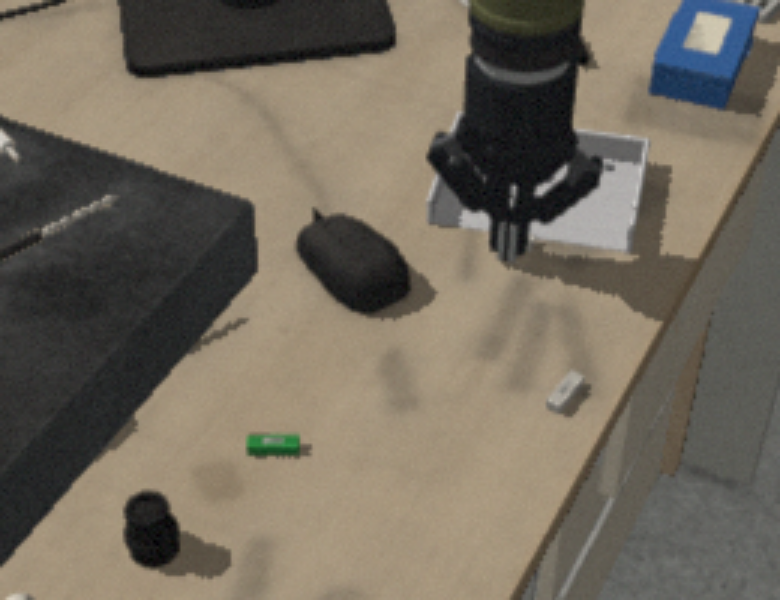

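Request:
arm_command([
  {"offset":[0.2,-0.8,0],"spin":0},
  {"offset":[0.35,-1.6,0],"spin":0},
  {"offset":[0.55,-2.4,0],"spin":0},
  {"offset":[0.7,-3.2,0],"spin":0},
  {"offset":[0.9,-4,0],"spin":0},
  {"offset":[1.1,-4.8,0],"spin":0},
  {"offset":[1.25,-5.6,0],"spin":0},
  {"offset":[1.35,-6.1,0],"spin":0},
  {"offset":[1.4,-6.3,0],"spin":0},
  {"offset":[1.4,-6.3,0],"spin":0},
])

```text
t: 13.42
tcp_pos: [0.5321, -0.0837, 0.0033]
tool_rot: [-1.571, -0.0, 0.219]
force: [-0.2, 0.3, 0.5]
grip_width: 0.0
```

Request:
arm_command([
  {"offset":[-0.3,1.5,0],"spin":0},
  {"offset":[-0.3,1.5,3],"spin":0},
  {"offset":[-0.3,1.5,7],"spin":0.1},
  {"offset":[-2,4,8],"spin":0.22},
  {"offset":[-4,7,8],"spin":0.34},
  {"offset":[-6,10,8],"spin":0.46},
  {"offset":[-8,13,8],"spin":0.58},
  {"offset":[-10,16,8],"spin":0.7},
  {"offset":[-12,17.5,8],"spin":0.82},
  {"offset":[-13.7,17.5,8],"spin":0.94},
])

```text
t: 14.25
tcp_pos: [0.3934, 0.0945, 0.0834]
tool_rot: [-1.57, -0.001, 1.17]
force: [-0.2, -0.1, -0.2]
grip_width: -0.0
```

Run:
```python
from h import *
s=monitor.observe();print(s['t'],s['tcp_pos'],s['tool_rot'],s['force'],s['q'])
c=blocks('scene')
save('scene10.png',cv2.resize(c['color'][80:280,180:440],None,fx=3,fy=3))
```

```text
14.25 [0.39342047 0.09451992 0.08341871] [-1.57023566e+00 -1.30645752e-03  1.17043882e+00] [-0.19769985 -0.05223078 -0.20172612] [ 0.23468671  0.18643879 -0.66677147  0.71726243  0.00138435  0.63504408]
scene slim_block_a 0.62 134 ztop 9.6 c [491.3 397.3] size [11.2 35.4] ang 13 mean [490.7 397.8   8.7] [ 64. 120.  72.]
scene slim_block_a 0.57 105 ztop 9.2 c [ 536.4 -102.4] size [34.4 24.5] ang 9 mean [535.8 -98.7   8.1] [136. 132. 126.]
scene slim_block_a 0.38 79 ztop 10.4 c [424.8  94.8] size [33.9 11.9] ang 84 mean [424.3  95.2   9.2] [149. 144. 135.]
```

View pics/scene10.png

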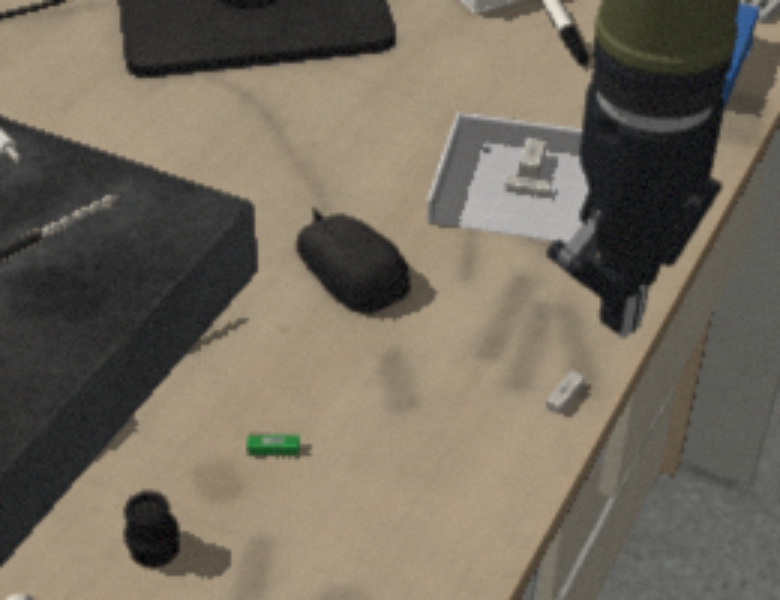

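Request:
arm_command([
  {"offset":[-0.1,-0.2,0],"spin":0.12},
  {"offset":[-0.1,-0.2,0],"spin":0.24},
  {"offset":[-0.1,-0.2,0],"spin":0.3},
  {"offset":[-0.1,-0.2,-3],"spin":0.3},
  {"offset":[-0.1,-0.2,-6],"spin":0.3},
  {"offset":[-0.1,-0.2,-7.6],"spin":0.3},
  {"offset":[-0.1,-0.2,-7.9],"spin":0.3},
  {"offset":[-0.1,-0.2,-7.9],"spin":0.3},
  {"offset":[-0.1,-0.2,-7.9],"spin":0.3},
])

```text
t: 15.25
tcp_pos: [0.3953, 0.0897, 0.0048]
tool_rot: [-1.572, -0.0, 1.459]
force: [0.5, -0.5, 0.6]
grip_width: -0.001
```

Run:
```python
from h import *
s=monitor.observe();print(s['t'],s['tcp_pos'],s['tool_rot'],s['force'])
c=blocks('scene')
save('scene11.png',cv2.resize(c['color'][80:280,180:440],None,fx=3,fy=3))
```

```text
15.25 [0.39529299 0.08974743 0.00476572] [-1.57179690e+00 -3.01430053e-04  1.45851522e+00] [ 0.47365314 -0.4972143   0.55488003]
scene slim_block_a 0.61 81 ztop 9.7 c [424.9  94.1] size [33.4 12.1] ang 82 mean [424.7  95.9   8.8] [147. 143. 134.]
scene slim_block_a 0.44 92 ztop 9.8 c [535.9 -98.2] size [33.6 16.9] ang 17 mean [535.3 -97.7   8.5] [135. 131. 124.]
scene slim_block_a 0.44 83 ztop 10.1 c [575.2 225.2] size [29.2 10.6] ang 25 mean [575.3 225.6   8.4] [ 54. 110.  63.]
scene slim_block_a 0.42 154 ztop 10.0 c [491.3 398.1] size [12.2 34.2] ang 12 mean [490.5 398.9   9. ] [ 67. 119.  72.]
scene thick_block 0.53 109 ztop 15.8 c [ 545.7 -130.8] size [15.9 44. ] ang 13 mean [ 544.9 -128.5   14.8] [141. 138. 130.]
scene eyepiece 0.73 325 ztop 38.9 c [601.6 328.9] size [21.4 25.1] ang 58 mean [600.9 328.8  39. ] [28. 27. 26.]
scene spare_lens 0.75 793 ztop 35.3 c [406.4 329.6] size [40.7 39.9] ang 53 mean [405.6 330.6  34.8] [41. 39. 37.]
```

View pics/scene11.png

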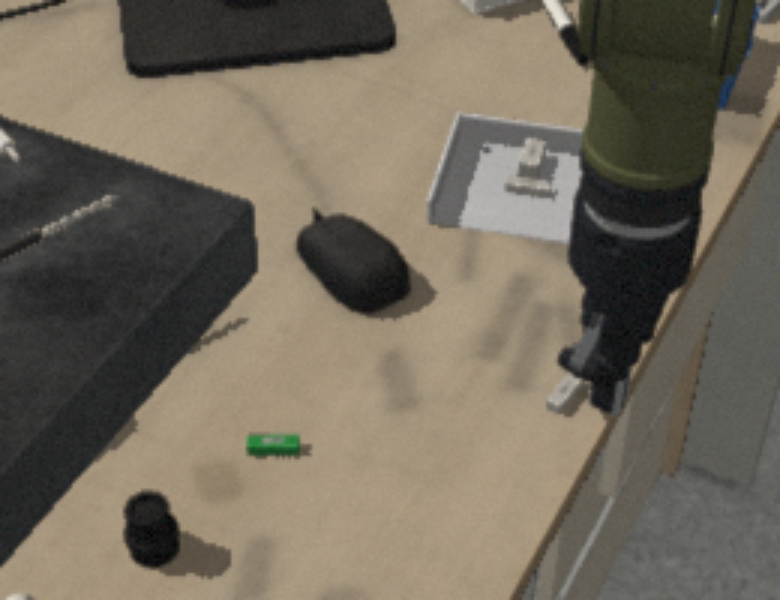

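Request:
arm_command([
  {"offset":[0.5,0.2,0],"spin":0},
  {"offset":[1,0.2,0],"spin":0},
  {"offset":[1.6,0.2,0],"spin":0},
  {"offset":[2.4,0.15,0],"spin":0},
  {"offset":[3.3,0.1,0],"spin":0},
  {"offset":[4.2,0,0],"spin":0},
  {"offset":[5.1,-0.1,0],"spin":0},
  {"offset":[6,-0.2,0],"spin":0},
  {"offset":[6.9,-0.3,0],"spin":0},
  {"offset":[7.6,-0.3,0],"spin":0},
])

```text
t: 16.33
tcp_pos: [0.4715, 0.0866, 0.0043]
tool_rot: [-1.572, -0.0, 1.459]
force: [0.3, -0.7, 0.6]
grip_width: 0.0
```

Request:
arm_command([
  {"offset":[0,0,0],"spin":0},
  {"offset":[-1.5,0,0],"spin":0},
  {"offset":[-2,0,3],"spin":0},
  {"offset":[-2,0,7],"spin":-0.1},
  {"offset":[-2,2,8],"spin":-0.2},
  {"offset":[-1,5,8],"spin":-0.32},
  {"offset":[0,9,8],"spin":-0.44},
  {"offset":[1,11,8],"spin":-0.56},
  {"offset":[1.5,11,8],"spin":-0.68},
  {"offset":[1.5,11,8],"spin":-0.8},
])

```text
t: 17.17
tcp_pos: [0.4865, 0.1988, 0.0845]
tool_rot: [-1.572, -0.002, 0.657]
force: [-1.2, -0.0, 0.4]
grip_width: 0.002
```

Run:
```python
from h import *
s=monitor.observe();print(s['t'],s['tcp_pos'],s['tool_rot'],s['force'])
c=blocks('scene')
save('scene12.png',cv2.resize(c['color'][80:280,180:440],None,fx=3,fy=3))
c=blocks('top')
save('top12.png',rect(c,0.0,.37,.65,-.20,.36,1400))
```

```text
17.1667 [0.48649168 0.19880385 0.08448997] [-1.57153769 -0.00207904  0.65650629] [-1.16626511 -0.00546583  0.42121197]
scene slim_block_a 0.55 49 ztop 10.2 c [534.5 -97.8] size [26.4 11.8] ang 18 mean [533.1 -97.1   8.6] [140. 136. 127.]
scene slim_block_a 0.53 114 ztop 9.7 c [489.6  87.3] size [34.2 13.1] ang 86 mean [488.6  87.8   8.7] [143. 137. 127.]
scene slim_block_a 0.49 156 ztop 9.9 c [491.4 397.6] size [11.9 36. ] ang 14 mean [490.6 398.3   8.9] [ 68. 120.  73.]
scene slim_block_a 0.43 80 ztop 9.8 c [576.2 225.2] size [31.3  9.6] ang 30 mean [575.7 225.8   8.6] [ 55. 114.  65.]
scene thick_block 0.58 90 ztop 15.9 c [ 545.3 -129.1] size [15.9 39.5] ang 12 mean [ 544.8 -127.1   14.8] [146. 142. 134.]
scene thick_block 0.19 366 ztop 39.2 c [599.7 326.2] size [23.4 27. ] ang 15 mean [600.  326.8  39.1] [28. 27. 27.]
scene eyepiece 0.79 350 ztop 39.0 c [600.4 326.5] size [23.1 26.3] ang 37 mean [600.1 327.6  39. ] [27. 26. 26.]
scene spare_lens 0.56 750 ztop 35.5 c [406.1 329. ] size [39.9 40.8] ang 17 mean [405.9 330.2  34.8] [39. 37. 35.]
scene spare_lens 0.28 373 ztop 39.0 c [601.6 327.2] size [24.4 26.1] ang 56 mean [600.5 327.4  39. ] [31. 30. 29.]
top slim_block_a 0.59 24 ztop 11.4 c [488.2  86.2] size [18.7  5.1] ang 90 mean [488.1  85.4   9.9] [193. 185. 176.]
top slim_block_a 0.44 60 ztop 9.7 c [490.  395.7] size [10.3 33.6] ang 13 mean [490.1 395.7   8.2] [ 85. 152.  93.]
top spare_lens 0.69 356 ztop 34.8 c [406.2 327.5] size [39.  39.7] ang 1 mean [405.8 326.6  34. ] [65. 61. 55.]
```

View pics/scene12.png

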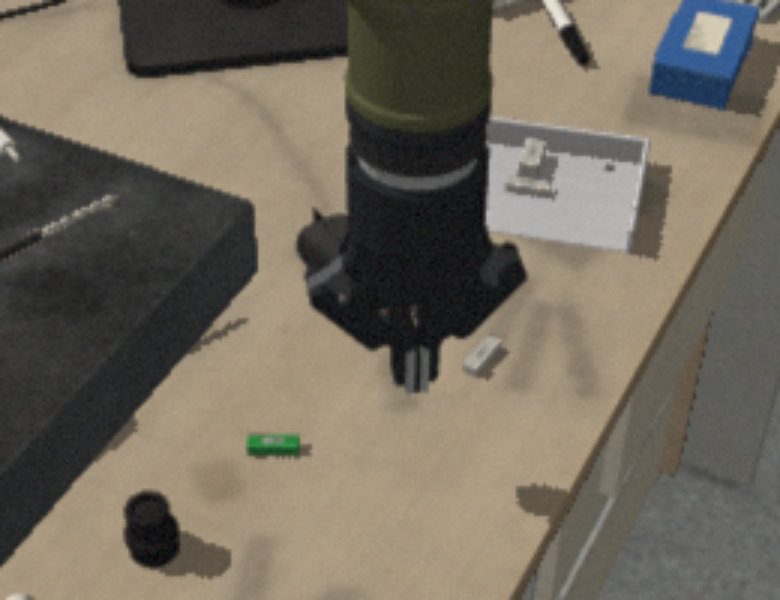

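Request:
arm_command([
  {"offset":[0.1,-2,0],"spin":-0.12},
  {"offset":[0.3,-4,0],"spin":-0.24},
  {"offset":[0.3,-6,0],"spin":-0.36},
  {"offset":[0.3,-6.2,0],"spin":-0.48},
  {"offset":[0.3,-6.2,0],"spin":-0.6},
  {"offset":[0.3,-6.2,-2.5],"spin":-0.69},
  {"offset":[0.3,-6.2,-5.5],"spin":-0.69},
  {"offset":[0.3,-6.2,-7.5],"spin":-0.69},
  {"offset":[0.3,-6.2,-8],"spin":-0.69},
  {"offset":[0.3,-6.2,-8],"spin":-0.69},
])

```text
t: 18.5
tcp_pos: [0.4863, 0.1343, 0.003]
tool_rot: [-1.572, 0.004, -0.03]
force: [0.9, 0.8, 0.2]
grip_width: -0.002
```

Request:
arm_command([
  {"offset":[0,-0.5,0],"spin":0},
  {"offset":[0,-1,0],"spin":0},
  {"offset":[0,-1.5,0],"spin":0},
  {"offset":[0,-2,0],"spin":0},
  {"offset":[0,-2.7,0],"spin":0},
  {"offset":[0,-3.5,0],"spin":0},
  {"offset":[0,-4.3,0],"spin":0},
  {"offset":[0,-5.1,0],"spin":0},
  {"offset":[0,-5.9,0],"spin":0},
  {"offset":[0,-6.5,0],"spin":0},
])

```text
t: 19.33
tcp_pos: [0.4878, 0.0688, 0.0043]
tool_rot: [-1.571, 0.0, -0.031]
force: [-0.3, 0.3, -0.3]
grip_width: 0.001
```

Run:
```python
from h import *
s=monitor.observe();print(s['t'],s['tcp_pos'],s['tool_rot'],s['force'])
c=blocks('scene')
save('scene13.png',cv2.resize(c['color'][80:280,180:440],None,fx=3,fy=3))
```

```text
19.3333 [0.48783347 0.06877523 0.00429561] [-1.57090062e+00  1.40641995e-04 -3.06926295e-02] [-0.25204845  0.27492595 -0.30118737]
scene slim_block_a 0.55 167 ztop 9.7 c [491.2 397.6] size [11.7 34. ] ang 13 mean [490.5 398.5   8.8] [ 68. 116.  72.]
scene slim_block_a 0.54 106 ztop 9.4 c [575.6 224.3] size [29.5 13.3] ang 28 mean [575.7 224.7   8.4] [ 56. 109.  63.]
scene thick_block 0.48 400 ztop 39.3 c [600.3 326.1] size [26.1 27.1] ang 4 mean [600.4 326.6  39.5] [34. 32. 30.]
scene eyepiece 0.97 408 ztop 39.3 c [600.3 326.1] size [26.1 27.1] ang 4 mean [600.4 326.6  39.5] [35. 33. 31.]
scene spare_lens 0.76 790 ztop 35.5 c [406.2 329. ] size [40.1 41. ] ang 56 mean [406.  330.3  35. ] [41. 39. 37.]
```

View pics/scene13.png

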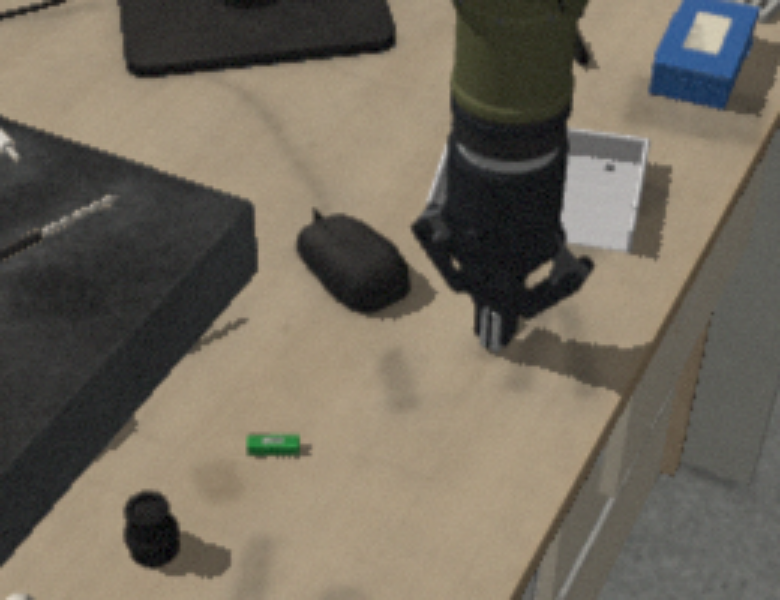

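Request:
arm_command([
  {"offset":[0,-0.6,0],"spin":0},
  {"offset":[0,-1.4,0],"spin":0},
  {"offset":[0,-2.2,0],"spin":0},
  {"offset":[0,-3,0],"spin":0},
  {"offset":[0,-3.8,0],"spin":0},
  {"offset":[0,-4.6,0],"spin":0},
  {"offset":[0,-5.4,0],"spin":0},
  {"offset":[0,-6.2,0],"spin":0},
  {"offset":[0,-7,0],"spin":0},
  {"offset":[0,-7.8,0],"spin":0},
])

```text
t: 20.42
tcp_pos: [0.4879, -0.009, 0.0043]
tool_rot: [-1.571, 0.0, -0.03]
force: [0.5, -0.1, -0.1]
grip_width: -0.003
```

Request:
arm_command([
  {"offset":[0,-0.8,0],"spin":0},
  {"offset":[0,-1.6,0],"spin":0},
  {"offset":[0,-2.4,0],"spin":0},
  {"offset":[0,-3.2,0],"spin":0},
  {"offset":[0,-4,0],"spin":0},
  {"offset":[0,-4.8,0],"spin":0},
  {"offset":[0,-5.6,0],"spin":0},
  {"offset":[0,-6.4,0],"spin":0},
  {"offset":[0,-7,0],"spin":0},
  {"offset":[0,-7.3,0],"spin":0},
])

```text
t: 21.25
tcp_pos: [0.488, -0.0821, 0.0043]
tool_rot: [-1.571, -0.0, -0.031]
force: [-0.0, 0.2, -0.4]
grip_width: 0.001
```

Request:
arm_command([
  {"offset":[0,1.5,0],"spin":0},
  {"offset":[0,1.5,3],"spin":0},
  {"offset":[0,1.5,7],"spin":0},
  {"offset":[0,5,10],"spin":0},
  {"offset":[0,9,13],"spin":0},
  {"offset":[0,13,15],"spin":0},
  {"offset":[0,17,15],"spin":0},
  {"offset":[0,21,15],"spin":0},
  {"offset":[0,25,15],"spin":0},
  {"offset":[0,29,15],"spin":0},
])

```text
t: 22.08
tcp_pos: [0.4879, 0.2034, 0.155]
tool_rot: [-1.57, -0.001, -0.03]
force: [0.3, 0.2, -1.1]
grip_width: -0.001
```

Run:
```python
from h import *
s=monitor.observe();print(s['t'],s['tcp_pos'],s['tool_rot'],s['force'])
c=blocks('scene')
save('scene14.png',cv2.resize(c['color'][80:280,180:440],None,fx=3,fy=3))
c=blocks('top')
save('top14.png',rect(c,0.0,.37,.65,-.20,.36,1400))
```

```text
22.0833 [0.4878583  0.20337236 0.15497198] [-1.57039043e+00 -1.33113505e-03 -2.99058939e-02] [ 0.27932139  0.1891872  -1.11800986]
scene slim_block_a 0.65 67 ztop 10.0 c [477.9  41.9] size [ 30.7 314.9] ang 22 mean [531.9 -92.4  12.9] [136. 132. 124.]
scene slim_block_a 0.6 54 ztop 10.1 c [ 488.8 -108.1] size [32.8 10.5] ang 89 mean [ 488.7 -107.3    9. ] [150. 146. 138.]
scene slim_block_a 0.49 111 ztop 10.2 c [576.4 224.2] size [31.3 12.1] ang 25 mean [575.7 224.6   8.9] [ 58. 111.  64.]
scene slim_block_a 0.44 174 ztop 9.8 c [491.1 397.4] size [11.1 35.1] ang 14 mean [490.7 398.2   8.7] [ 71. 118.  74.]
scene slim_block_a 0.18 1744 ztop 12.5 c [459.   13.4] size [131.8 395.9] ang 22 mean [ 514.8 -137.1   24.8] [151. 149. 147.]
scene thick_block 0.42 76 ztop 15.9 c [ 543.9 -127.1] size [15.2 33.2] ang 9 mean [ 543.5 -124.6   15. ] [139. 135. 128.]
scene eyepiece 0.66 413 ztop 39.4 c [601.1 325.7] size [25.5 27.2] ang 21 mean [600.5 326.6  39.3] [37. 35. 32.]
scene spare_lens 0.81 711 ztop 35.5 c [405.5 330.3] size [39.4 38. ] ang 52 mean [405.5 331.2  34.9] [35. 34. 33.]
top slim_block_a 0.56 74 ztop 9.8 c [ 534.9 -101.2] size [32.5 11.2] ang 13 mean [ 534.5 -101.1    8.3] [191. 182. 173.]
top slim_block_a 0.42 74 ztop 9.8 c [ 488.  -112.3] size [ 9.7 31.2] ang 1 mean [ 488.3 -113.     8.5] [190. 181. 174.]
top thick_block 0.64 87 ztop 15.1 c [ 544.8 -131. ] size [14.4 33. ] ang 11 mean [ 544.9 -130.    14.3] [196. 186. 177.]
top spare_lens 0.42 114 ztop 15.2 c [ 545.2 -131.3] size [15.7 33.8] ang 12 mean [ 545.  -131.1   14.4] [188. 179. 171.]
```

View pics/scene14.png

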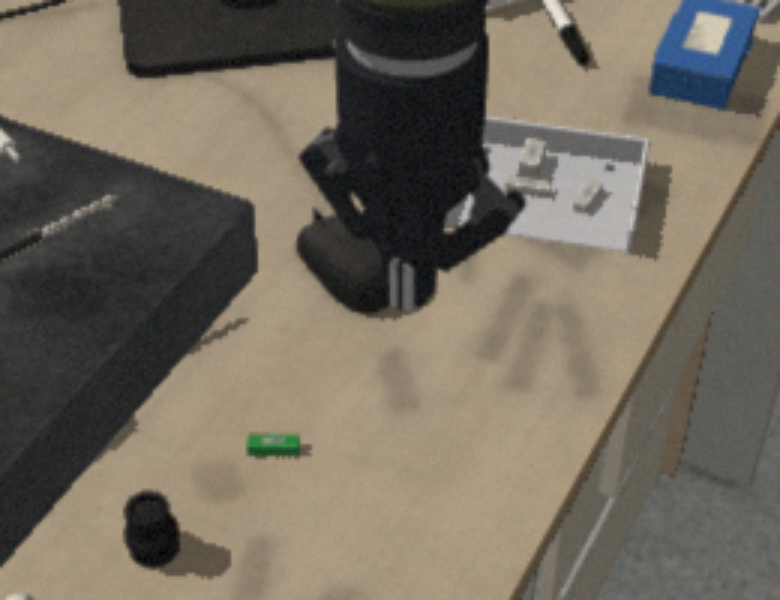

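View pics/top14.png

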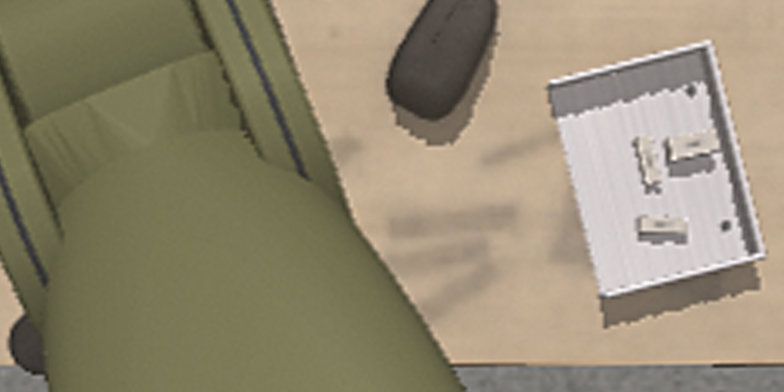

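```bash
python3 -c "
from h import *
print(arm.hand_in())"
```

```text
the job is handed in; nothing more can be done
None
```

All three grey steel blocks are on the tray's floor, pushed there along the desk with the shut fingertips. I handed the job in at about 22 s of the 72 s allowed.

- **Sweeping:** The thick block and slim block A went straight in. Slim block B lay near the desk edge, so I first pushed it about 6 cm away from the edge and then in.
- **Blocks, last check:** In both the scene and top pictures the blocks lie flat, with tops at about 10, 10 and 15 mm. Their nearest edges are about 46 mm (slim A), 33 mm (slim B) and 65 mm (thick) past the open edge. The two cameras put the blocks within 2–6 mm of each other.
- **Bystanders, last check:** The eyepiece and the lens stand where they were, within the measuring noise of about 2–4 mm. The two green look-alikes are also in place.
- **Arm:** The highest wrist force I read was about 3 N, and the arm ended about 15 cm above the desk, touching nothing.
- **Disagreements:** The detectors gave a few low-confidence wrong labels, such as the lens on the thick block. In the last scene picture the outline for slim block A was also partly wrong, so I took its position from the top camera.

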